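Close up the desk book rack to its stop

TASK

Close up the book rack on the hotel desk: press down the thumb plate in the middle of the sliding bookend to free its brake, and keeping it pressed push the bookend along its rail until it rests against the steel stop with the round thumbscrew on top. Then let go so that the plate springs up; never force the bookend along with its brake on, do not shift the stop, and leave the cup, the tea caddy and the remote control where they are.

Things in the scene. Friction and masses are not known exactly. Their poses are not given: they have to be found in the camera images.
- rack: Fixed rack: wooden board 384 x 90 x 10 mm, aluminium rail along its middle (rail top 20 mm above the desk). Origin on the desk, under the rail. x runs along the rail, from a plain end block (x -0.159 m, top 34 mm high) to the stop, then three small books (x 0.157 to 0.203, tops 73 to 79 mm high) and an end wall (x 0.209, 90 mm high); z up. It may point any way on the desk.
- bookend (a joint): Travel of the black plastic bookend (76 mm along the rail, middle at rack x = -0.105 m when 0), in m; grows towards the stop. Starts at 0 to 0.055. With its brake off it slides with about 1 N and stays where it is left.
- plate_top (a point): Centre of the top of the thumb plate, a ribbed aluminium plate 54 mm along the rail by 44 mm across, in the middle of the bookend; 42 mm above the desk at rest, goes down when pressed. It lies between two upright black walls 60 mm apart along the rail (inner sides 30 mm from this point); across the rail it is open. Closed fingers fit between and can push on the front wall or drag by the plate.
- thumb_plate (a joint): How far the thumb plate is pressed down, in m: 0 at rest, 0.006 at the bottom. It yields at about 9.5 N and bottoms at about 13.5 N; it springs back when let go. Up, its brake grips the rail and holds the bookend against some 12 to 16 N; pressed by more than about 1 mm the brake is off.
- bookend_face (a point): Point on the outer side of the bookend's front wall, the side that meets the stop; on the rail's centre line, 30 mm above the desk, 38 mm from the middle of the bookend. The front wall is 8 mm thick, 80 mm wide, its top 73 mm above the desk; the rear wall is 8 mm thick, 60 mm wide, top 51 mm.
- stop_face (a point): Point on the stop's side that faces the bookend, on the rail's centre line, 30 mm above the desk. The stop is a steel block 24 mm along the rail, 60 mm across, top 40 mm above the desk, with a round brass thumbscrew 24 mm wide on it, up to 55 mm. It is clamped anywhere from 80 to 195 mm ahead of bookend_face and slips only above 40 N.
- cup_mid (a point): Centre of an upturned white cup, 68 mm wide at the foot, 74 mm high, standing loose on the desk beside the rack. Leave alone.
- caddy_mid (a point): Centre of a steel tea caddy with a dark wooden lid, 56 mm across, 70 mm high, loose on the desk beside the rack. Leave alone.
- remote_mid (a point): Centre of a grey remote control, 150 x 44 x 18 mm, lying loose on the desk on the other side of the rack. Leave alone.

How it is judged:
By the outcome, as a careful person would: the job done as asked, in the order asked, and still so for the second after the job is handed in, with the robot touching nothing.
It also fails if it takes over 51 s, if anything falls off the work surface, if the arm or the gripper's body presses on something with over 40 N, if the wrist force passes 120 N, or if a joint passes its speed limit or range.

ROBOT

A 7-joint arm with a two-finger parallel gripper is mounted at the origin on the work surface. World frame = base frame: x ahead of the robot, y to its left, z up, the work surface at z = 0. Lengths are in m, angles in rad, forces in N, time in s.
With the tool pointing down it reaches from about 0.375 to 0.925 m from the base axis. Payload 3.1 kg.
Tool frame: the origin (TCP) lies between the finger pads; the fingertips stand 19 mm ahead of it and the grasp point (between the pads) is the TCP; z points along the fingers, y is the line along which they close (so a half turn about z gives the same grasp; the last joint's range is limited). The gripper opens to 85 mm and grips with 20 to 120 N. Pads are 22 mm wide; open, the fingers measure 114 mm over their backs; the gripper's body (76 mm by 85 mm) begins 54 mm behind the grasp point. The pads swing forward as they close: fully open they stand 13 mm farther back than shut.
Start: joints at [1.198, 0.383, 0.044, 1.598, -0.018, 1.161, -0.05], TCP at [0.176, -0.626, 0.25] pointing down, gripper open.
Joint ranges: [-2.61, 2.61], [-0.41, 2.15], [-1.48, 1.57], [0, 2.5], [-1.57, 4.71], [0.05, 1.97], [-2.85, 2.85]. Speed limits (rad/s): [2.79, 2.79, 3.14, 3.14, 3.14, 3.14, 3.14].

INTERFACE

Orientations are given as a unit quaternion [x, y, z, w].
In Python, from bench import move_ptp, movel, move_j, move_gripper, pause, inverse_kinematics, read_camera, camera_params, MotionError, sign_off, look_for, tip_of, read_time_s, read_qpos, read_joint_vel, read_effort, read_eef_pos, read_tcp_rot, read_ft_force, read_ft_torque, read_finger_gap, read_grasp_force gives the robot as it stands. Calls block until the motion is done:
- move_ptp(position, orientation): joint-space move of the TCP to a pose.
- movel(position, orientation=None, speed=0.15): straight line of the TCP; orientation=None keeps the orientation; speed is the mean speed in m/s.
- move_j(angles): joint-space move.
- move_gripper(opening, effort=None): finger opening in m; effort is the grip in N (None keeps the last); returns when the fingers have stopped.
- pause(seconds).
- inverse_kinematics(position, orientation): joint angles nearest the present ones, or None.
- read_camera(name): name is "side" or "top"; returns the picture (420x560x3 uint8, red, green, blue); there is no depth.
- camera_params(name): a dict with "K" (3x3 intrinsics, pixels), "camera_from_world" (4x4, takes a point from world to camera coordinates). Camera axes: x right, y down, z forward; pixel columns grow to the right and rows downward; lengths in m; the calibration is good to about 2 mm. A picture is of the moment at which its call begins. camera_params takes no time and is no camera call.
A pose or a line that the arm cannot do raises MotionError and nothing moves.
- sign_off(): hands the job in; it is judged then, once.
Trained networks look in the newest picture that a camera, given by its name, has taken for a name from the list of things; names that differ only in an ending like _2 or _b are one class to them, and where a whole thing is asked for, a point or a joint stands for the part that bears it (a point fixed in the world has none). Each returns a list of dicts, best first, with "confidence" (0 to 1); they miss things now and then, are a little off and sometimes report something else, mostly with a low value. They report only what shows in the picture. A call takes as long as a camera call.
- look_for(camera, name): "at" ([column, row] in pixels, amid what is visible of it).
- tip_of(camera, name): "at" ([column, row] in pixels: a listed point, or the origin of a listed thing).
Readings, each from a call of its own:
- read_time_s(): time.
- read_qpos(): joint angles.
- read_joint_vel(): joint speeds.
- read_effort(): joint torques, N m.
- read_eef_pos(): TCP position.
- read_tcp_rot(): TCP orientation.
- read_ft_force(): force on the tool from outside, world axes, zero at the start.
- read_ft_torque(): the same for the moment, N m.
- read_finger_gap(): finger opening in m.
- read_grasp_force(): force on a finger pad.
Only numpy, scipy, OpenCV 4.12 (cv2) and the standard library are available. Lean on these libraries where they do the work, as an engineer would, in place of code of your own. Each camera call takes 0.05 s, during which the arm holds its last target. There are 200 camera calls.

## Working session

There is one attempt and no reset: what is moved stays moved. The work goes in short steps, each a Python script; the robot and the scene stay as the last script left them, time stands still between calls to the robot, and variables do not carry over. Pictures are saved under pics/ and viewed, at most 10 in all, crops included, and the job is handed in when it is done.

```bash
mkdir -p pics; cat > h.py <<'E'
from bench import *
import numpy as np, cv2
def proj(c,P):
    p=camera_params(c);q=p["camera_from_world"]@np.append(P,1);q=p["K"]@q[:3];return q[:2]/q[2]
def onz(c,uv,z):
    p=camera_params(c);T=p["camera_from_world"];R,t=T[:3,:3],T[:3,3]
    o=-R.T@t;d=R.T@np.linalg.solve(p["K"],[uv[0],uv[1],1.]);return o+d*(z-o[2])/d[2]
def tri(a,b):
    A=[];B=[]
    for c,uv in (("top",a),("side",b)):
        o=onz(c,uv,0.);d=onz(c,uv,.1)-o;d/=np.linalg.norm(d);M=np.eye(3)-np.outer(d,d);A.append(M);B.append(M@o)
    return np.linalg.lstsq(np.vstack(A),np.hstack(B),rcond=None)[0]
E
python3 - <<'E'
from h import *
np.set_printoptions(precision=4,suppress=True)
ims=[read_camera(c) for c in("top","side")]
for c,i in zip(("top","side"),ims): cv2.imwrite(f"pics/{c}1.png",i[:,:,::-1])
Z=dict(rack=0,plate_top=.042,bookend_face=.03,stop_face=.03,cup_mid=.037,caddy_mid=.035,remote_mid=.009)
for n,z in Z.items():
    r={}
    for c in("top","side"):
        for d in tip_of(c,n)[:2]:
            print(n,c,np.array(d["at"]),round(d["confidence"],2),onz(c,d["at"],z)); r.setdefault(c,d["at"])
    if len(r)==2: print("   tri",tri(r["top"],r["side"]))
print(read_time_s(),read_tcp_rot(),read_ft_force())
E
```

```text
rack top [291.5 201.1] 0.93 [0.5681 0.0003 0.    ]
rack side [270.4 223. ] 0.55 [ 0.5757 -0.0063  0.    ]
   tri [0.5689 0.0014 0.0068]
plate_top top [327.9 238.5] 0.65 [ 0.5022 -0.0605  0.042 ]
plate_top top [247.8 144.9] 0.45 [0.6588 0.0786 0.042 ]
plate_top side [325.3 204.3] 0.76 [ 0.4917 -0.0565  0.042 ]
   tri [ 0.4987 -0.0629  0.0365]
bookend_face top [309.9 222.8] 0.73 [ 0.5285 -0.0308  0.03  ]
bookend_face side [305.  213.7] 0.83 [ 0.516  -0.0266  0.03  ]
   tri [ 0.5246 -0.0334  0.0236]
stop_face top [247.2 143.4] 0.8 [0.6642 0.0805 0.03  ]
stop_face side [203.5 218.2] 0.8 [0.6585 0.0807 0.03  ]
stop_face side [271.5 223.9] 0.69 [0.5492 0.0323 0.03  ]
   tri [0.6627 0.0794 0.0282]
cup_mid top [238.4 264.2] 0.59 [0.4557 0.0892 0.037 ]
cup_mid side [303.8 253.8] 0.61 [0.4594 0.083  0.037 ]
cup_mid side [303.5 212.4] 0.45 [ 0.5154 -0.0192  0.037 ]
   tri [0.4562 0.0888 0.0423]
caddy_mid top [208.3 218. ] 0.8 [0.5325 0.1429 0.035 ]
caddy_mid side [243.5 263.1] 0.58 [0.5257 0.1481 0.035 ]
   tri [0.5315 0.143  0.0291]
remote_mid top [334.9 139.3] 0.76 [ 0.6802 -0.075   0.009 ]
remote_mid side [245.8 185.5] 0.83 [ 0.6851 -0.0845  0.009 ]
   tri [ 0.6781 -0.0742  0.016 ]
0.8 [0.9906 0.137  0.     0.0001] [ 0.0939  0.8407 -0.1948]
```

View pics/top1.png

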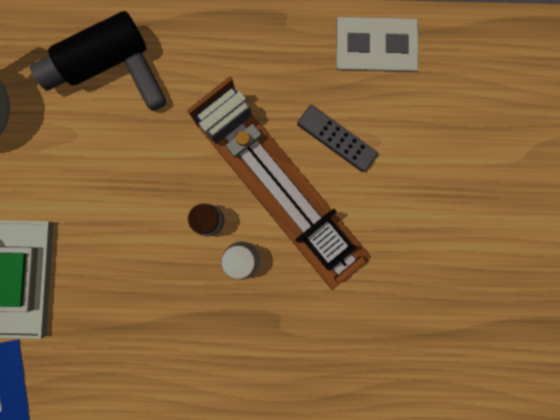

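View pics/side1.png

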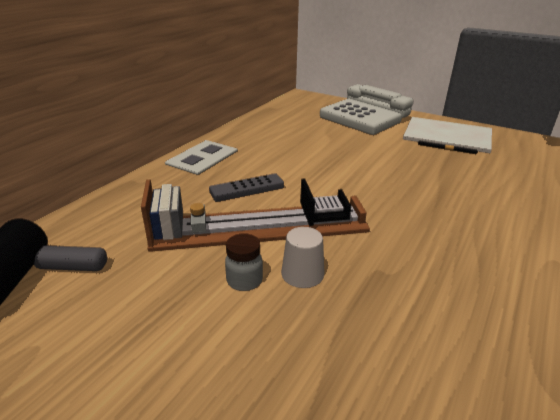

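The top view shows the rack running diagonally, with the bookend near (328,240), the stop at (245,140) and the remote beside it. The cup (238,262) and caddy (206,219) are on the other side, well clear of the rail. The network points agree with the picture, so I'll refine the rail direction and move above the plate.

```bash
python3 - <<'E'
from h import *
np.set_printoptions(precision=4,suppress=True)
from scipy.spatial.transform import Rotation as Ro
im=cv2.imread("pics/top1.png"); hsv=cv2.cvtColor(im,cv2.COLOR_BGR2HSV)
# rail: bright, low saturation, within strip between stop and bookend
m=((hsv[...,1]<70)&(hsv[...,2]>90)).astype(np.uint8)
v,u=np.nonzero(m); a,b=np.array([255,158.]),np.array([305,215.]); d=(b-a)/np.linalg.norm(b-a)
p=np.c_[u,v]-a; s=p@d; w=p@[-d[1],d[0]]; k=(s>0)&(s<np.linalg.norm(b-a))&(abs(w)<14)
pts=np.array([onz("top",q,.02)[:2] for q in np.c_[u,v][k]])
# middle per bin of s
L=[];sb=s[k];wb=w[k]
for lo in np.arange(4,70,4):
    j=(sb>=lo)&(sb<lo+4)
    if j.sum()>8: L.append((pts[j][np.argmin(wb[j])]+pts[j][np.argmax(wb[j])])/2)
L=np.array(L,np.float32)
vx,vy,x0,y0=cv2.fitLine(L,cv2.DIST_HUBER,0,.001,.001).ravel(); 
if vx<0: vx,vy=-vx,-vy
e=np.array([vx,vy]);n=np.array([-vy,vx]);o=np.array([x0,y0])
print(k.sum(),"yaw",np.degrees(np.arctan2(vy,vx)),o,"resid",(L-o)@n)
for nm,P in dict(rack=(.5681,.0003),plate=(.5022,-.0605),face=(.5285,-.0308),stop=(.6642,.0805)).items():
    print(nm,"along",(np.array(P)-o)@e,"across",(np.array(P)-o)@n)
yaw=np.arctan2(vy,vx)
for add in(0,90,180,270):
    R=Ro.from_euler('z',yaw+np.radians(add))*Ro.from_quat([1,0,0,0])
    print(add,R.as_quat(),[inverse_kinematics([x,y,.06],R.as_quat()) for x,y in((.502,-.0605),(.64,.06))])
c=im[60:300,180:390]; cv2.imwrite("pics/crop1.png",cv2.resize(c,None,fx=2.5,fy=2.5,interpolation=cv2.INTER_CUBIC))
E
```

```text
1535 yaw 40.726055 [0.5999 0.0285] resid [ 0.0002 -0.0003  0.0001  0.     -0.     -0.     -0.      0.0004 -0.0002
 -0.0001 -0.0002  0.0003 -0.0002  0.0003  0.      0.0003  0.    ]
rack along -0.042484130887260385 across -0.0005702353341060826
plate along -0.13209417699979784 across -0.003650759707160536
face along -0.092785484556427 across 0.0016977632062954262
stop along 0.08267000985933307 across -0.0024914442402797668
0 [0.9375 0.348  0.     0.    ] [array([ 0.4531,  0.4266, -0.4731,  2.054 ,  0.2887,  0.724 , -1.0618]), array([ 0.2914,  0.6687, -0.5904,  1.7131,  0.4561,  0.9006, -1.3484])]
90 [0.4169 0.909  0.     0.    ] [array([ 0.5557,  0.4528, -0.5928,  2.0495,  0.3695,  0.7433,  0.4441]), array([ 0.3326,  0.6868, -0.6482,  1.7111,  0.5035,  0.9165,  0.1902])]
180 [-0.348   0.9375  0.     -0.    ] [array([ 1.042 ,  0.8153, -1.248 ,  2.0317,  0.9331,  1.0336,  1.6021]), array([ 0.6832,  1.0448, -1.2555,  1.6954,  1.0562,  1.2361,  1.4437])]
270 [-0.909   0.4169  0.     -0.    ] [array([ 0.2863,  0.3985, -0.2817,  2.0618,  0.1677,  0.7024, -2.5336]), array([ 0.0878,  0.609 , -0.3171,  1.7238,  0.2403,  0.8471, -2.7668])]
```

View pics/crop1.png

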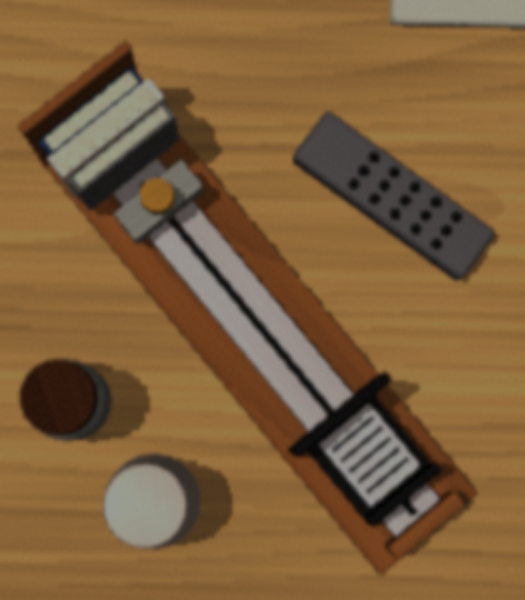

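```bash
cat >> h.py <<'E'
YAW=np.radians(40.726); e=np.array([np.cos(YAW),np.sin(YAW)]); n=np.array([-e[1],e[0]]); O=np.array([.5999,.0285])
Q=[.9375,.348,0,0]; Q=list(np.array(Q)/np.linalg.norm(Q))
def P(s,z,w=0.): return list(O+s*e+w*n)+[z]
def sw(): 
    p=read_eef_pos(); d=np.array(p[:2])-O; return np.round([d@e,d@n,p[2]],4)
def F():
    f=np.array(read_ft_force()); return np.round([f[:2]@e,f[:2]@n,f[2]],2)
E
python3 - <<'E'
from h import *
for uv in((328.2,242),(327.9,238.5)):
    p=onz("top",uv,.042)[:2]-O; print("plate",p@e,p@n)
p=onz("top",(248.4,145.6),.04)[:2]-O; print("stop edge",p@e,p@n)
move_gripper(0.0,40)
move_ptp(P(-.127,.16),Q)
movel(P(-.127,.105),Q,.1)
pause(.3)
print(sw(),F(),read_time_s(),read_finger_gap())
for c,(r,k) in dict(top=((150,300),(230,430)),side=((120,270),(220,420))).items():
    i=read_camera(c)[r[0]:r[1],k[0]:k[1],::-1]; cv2.imwrite(f"pics/{c}2.png",cv2.resize(i,None,fx=3,fy=3,interpolation=cv2.INTER_CUBIC))
    print(c,[proj(c,np.array(P(s,.042)))  for s in(-.127,-.133)], "tip",proj(c,np.array(P(-.127,.086))))
E
```

```text
plate -0.13694136375565186 -0.0002857435052504563
plate -0.13212450451441352 -0.0036695687840319143
stop edge 0.0761924628169197 -0.0007256855693289548
[-0.1267 -0.0004  0.1056] [ 0.25  1.07 -0.76] 4.9333 0.00016194449461588646
top [array([324.27252957, 237.53144231]), array([326.5636154 , 240.29287793])] tip [327.56211109 237.25406553]
side [array([318.75284712, 202.95699056]), array([322.01149573, 202.70262239])] tip [320.33475203 181.36883703]
```

View pics/side2.png

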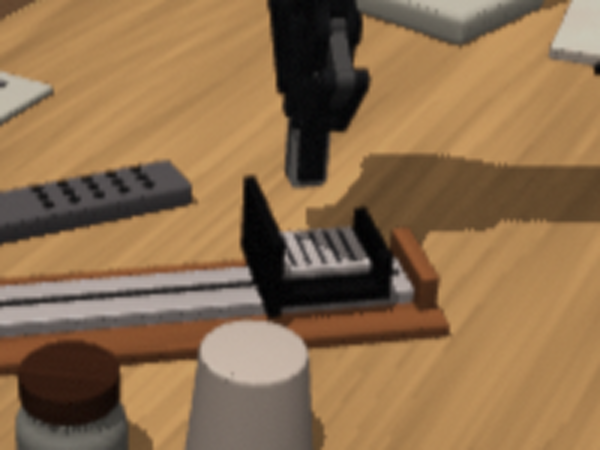

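View pics/top2.png

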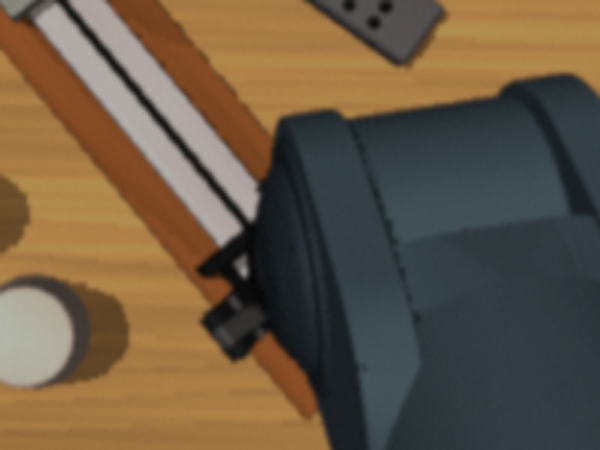

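The finger tip, at side (322,181), is over the plate, slightly towards the front wall and inside the walls. The plate centre is near s = -0.137, so I'll shift back 4 mm and press with force feedback.

```bash
python3 - <<'E'
from h import *
s=-.131
movel(P(s,.105),Q,.05); movel(P(s,.067),Q,.06); pause(.2)
b=F(); print("base",b,sw())
z=.066
while z>.050:
    movel(P(s,z),Q,.02); pause(.05); f=F()-b; print(round(z,4),sw(),f)
    if f[2]>11.8 or abs(f[:2]).max()>8: break
    z-=.001 if f[2]<1 else .0007
open("st.txt","w").write(repr((s,z,list(map(float,b)))))
print(read_time_s())
E
```

```text
base [-0.7  -0.98 -0.42] [-0.1307 -0.0003  0.0674]
0.066 [-0.131  -0.      0.0661] [0.96 0.4  0.36]
0.065 [-0.1311  0.      0.0649] [-0.38  1.64  0.15]
0.064 [-0.131   0.      0.0639] [0.07 0.86 0.87]
0.063 [-0.131  0.     0.063] [-0.04  0.55  0.01]
0.062 [-0.131  0.     0.062] [1.05 0.54 0.09]
0.061 [-0.1308 -0.0002  0.0612] [0.53 0.56 1.1 ]
0.0603 [-0.1305 -0.0002  0.0611] [-0.08  1.39  7.61]
0.0596 [-0.13   -0.0003  0.061 ] [-0.02  2.26  9.56]
0.0589 [-0.1298 -0.0003  0.0604] [ 0.13  3.24 10.15]
0.0582 [-0.1298 -0.0003  0.0597] [-0.38  3.55 11.79]
0.0575 [-0.1296 -0.0003  0.0591] [-0.98  3.11 10.4 ]
0.0568 [-0.1295 -0.0003  0.0585] [ 0.    4.2  10.57]
0.0561 [-0.1295 -0.0003  0.0579] [ 0.49  3.86 11.77]
0.0554 [-0.1294 -0.0003  0.0573] [-0.14  3.15 11.05]
0.0547 [-0.1293 -0.0003  0.0566] [ 0.56  3.92 12.54]
10.7667
```

The plate made contact at TCP z 0.061 and is now pressed about 4.5 mm at 12 N, so the brake is off. Next is the slide.

```bash
python3 - <<'E'
from h import *
s,z,b=eval(open("st.txt").read()); b=np.array(b); s0=s; near=0
while s<s0+.20:
    d=.01 if s-s0<.15 else .002
    s+=d; movel(P(s,z),Q,.04 if d>.005 else .02); 
    f=np.mean([F()-b for _ in range(3)],0); p=sw()
    print(round(s,4),p,np.round(f,1))
    if p[2]>.0575: z-=.0006
    if p[2]<.0558: z+=.0006
    if f[0]<-7 or f[2]>22 or p[2]>.0595: break
open("st.txt","w").write(repr((float(s),z,list(map(float,b)))))
print(read_time_s())
for c in("top","side"): cv2.imwrite(f"pics/{c}3.png",read_camera(c)[:,:,::-1])
i=cv2.imread("pics/side3.png")[150:270,130:330]; cv2.imwrite("pics/side3c.png",cv2.resize(i,None,fx=4,fy=4,interpolation=cv2.INTER_CUBIC))
E
```

```text
-0.121 [-0.1178 -0.0003  0.057 ] [ 1.1  3.3 12.1]
-0.111 [-0.1077 -0.0003  0.0571] [ 0.7  2.4 12. ]
-0.101 [-0.0977 -0.0003  0.0571] [ 0.7  4.4 11.9]
-0.091 [-0.0876 -0.0003  0.0572] [ 1.5  2.8 11.9]
-0.081 [-0.0775 -0.0003  0.0573] [ 1.   4.1 12. ]
-0.071 [-0.0674 -0.0004  0.0574] [ 1.5  3.6 12.4]
-0.061 [-0.0574 -0.0003  0.0574] [ 2.5  3.3 12.9]
-0.051 [-0.0473 -0.0004  0.0575] [ 1.2  2.4 11.8]
-0.041 [-0.0373 -0.0004  0.0576] [ 0.9  2.8 11.7]
-0.031 [-0.0272 -0.0004  0.0571] [ 1.1  1.9 11.7]
-0.021 [-0.0171 -0.0004  0.0572] [ 1.2  2.2 12.9]
-0.011 [-0.0071 -0.0004  0.0573] [ 0.5  3.6 11.9]
-0.001 [ 0.003  -0.0004  0.0574] [ 0.5  2.3 12.3]
0.009 [ 0.013  -0.0004  0.0575] [ 0.5  2.6 12.1]
0.019 [ 0.0231 -0.0004  0.0576] [ 0.1  2.3 12.7]
0.029 [ 0.0331 -0.0004  0.0571] [ 1.   2.1 12.3]
0.031 [ 0.0345 -0.0005  0.057 ] [ 0.2  2.1 13.2]
0.033 [ 0.0363 -0.0004  0.0569] [ 0.4  3.2 12.3]
0.035 [ 0.0383 -0.0004  0.0569] [ 1.   2.1 13. ]
0.037 [ 0.0402 -0.0005  0.0569] [ 0.1  2.7 12.1]
0.039 [ 0.0423 -0.0004  0.0569] [ 0.7  3.  12.6]
0.041 [ 0.0443 -0.0005  0.057 ] [ 0.2  1.2 12. ]
0.043 [ 0.0457 -0.0005  0.0568] [-0.3  1.7 12.1]
0.045 [ 0.0459 -0.0005  0.0562] [-2.9  2.  12. ]
0.047 [ 0.0461 -0.0005  0.0556] [-4.3  3.  12.5]
0.049 [ 0.0462 -0.0005  0.0555] [-7.9  2.9 13.3]
19.675
```

View pics/side3c.png

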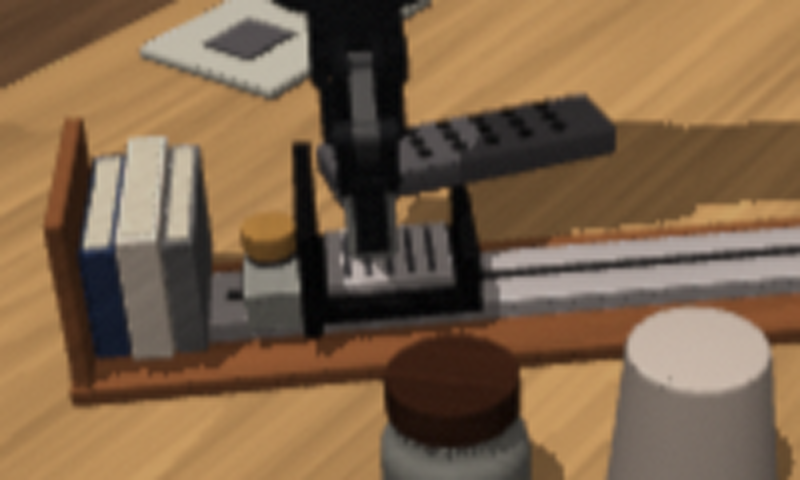

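The bookend stopped at s = 0.046 as the resisting force rose to 8 N. That matches the expected travel (face at about 0.078, where the stop face was measured), and the picture shows the front wall against the stop at (300,300). I'll ease the forward push, keeping slight contact, and lift straight up.

```bash
python3 - <<'E'
from h import *
s,z,b=eval(open("st.txt").read()); b=np.array(b)
movel(P(.0475,z),Q,.01); pause(.1); print(sw(),F()-b)
for zz in (z+.003,z+.006,z+.009): movel(P(.0475,zz),Q,.02); print(sw(),F()-b)
movel(P(.0475,.11),Q,.06); movel(P(.0475,.2),Q,.12)
move_ptp([.176,-.626,.25],[.9906,.137,0,0.0]) 
pause(.3)
for c in("top","side"): cv2.imwrite(f"pics/{c}4.png",read_camera(c)[:,:,::-1])
for nm,zz in dict(plate_top=.042,bookend_face=.03,stop_face=.03,cup_mid=.037,caddy_mid=.035,remote_mid=.009).items():
    for c in("top","side"):
        for d in tip_of(c,nm)[:1]: q=onz(c,d["at"],zz);print(nm,c,np.round(q,4),round(d["confidence"],2),np.round([(q[:2]-O)@e,(q[:2]-O)@n],4))
i=cv2.imread("pics/side4.png")[150:300,130:330]; j=cv2.imread("pics/top4.png")[60:300,180:390]
cv2.imwrite("pics/f.png",np.hstack([cv2.resize(i,(480,360),interpolation=cv2.INTER_CUBIC),cv2.resize(j,(315,360),interpolation=cv2.INTER_CUBIC)]))
print(read_time_s())
E
```

```text
[ 0.0461 -0.0005  0.0565] [-4.99  3.18 12.13]
[ 0.046  -0.0005  0.0592] [-5.07  2.71 10.71]
[ 0.0477 -0.0004  0.0612] [-0.33  0.32  6.07]
[0.0473 0.0004 0.0631] [1.17 0.48 0.6 ]
plate_top top [0.6289 0.057  0.042 ] 0.69 [0.0405 0.0027]
plate_top side [0.6265 0.0467 0.042 ] 0.79 [ 0.032  -0.0036]
bookend_face top [0.662  0.0794 0.03  ] 0.93 [ 0.0803 -0.0019]
bookend_face side [0.6576 0.0764 0.03  ] 0.62 [ 0.075  -0.0014]
stop_face top [0.66   0.0745 0.03  ] 0.86 [ 0.0755 -0.0043]
stop_face side [0.6489 0.0783 0.03  ] 0.74 [0.0697 0.0058]
cup_mid top [0.4583 0.0892 0.037 ] 0.55 [-0.0677  0.1384]
cup_mid side [0.4595 0.0816 0.037 ] 0.92 [-0.0718  0.1319]
caddy_mid top [0.534  0.1474 0.035 ] 0.9 [0.0276 0.1331]
caddy_mid side [0.5249 0.1475 0.035 ] 0.58 [0.0208 0.1392]
remote_mid top [ 0.6849 -0.0771  0.009 ] 0.59 [-0.0045 -0.1354]
remote_mid side [ 0.6787 -0.0851  0.009 ] 0.71 [-0.0144 -0.1375]
26.8167
```

View pics/f.png

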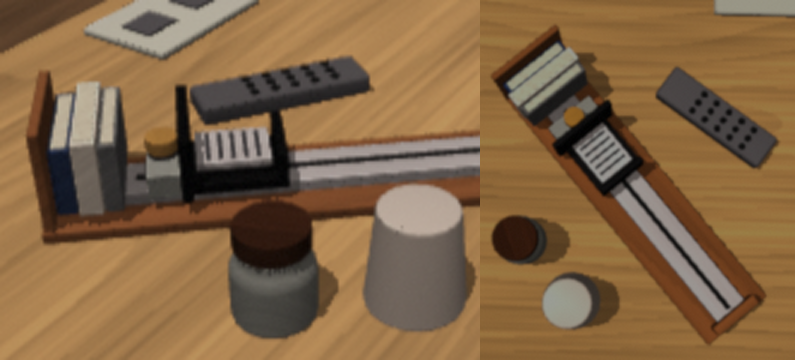

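The bookend rests flush against the stop (side crop (182,180), top crop (583,128)). The plate is up, the cup, caddy and remote have not moved, and the arm is clear.

```bash
python3 -c "
from bench import *
print(sign_off())"
```

```text
the job is handed in; nothing more can be done
None
```

The job is handed in: I slid the bookend up against the stop with its brake held off, then let the plate spring back up; the stop, cup, caddy and remote look unmoved, and the last clock reading was 26.8 s.

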